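# Fit a domed stake in the bench socket

## Task

Draw the spring sleeve of the bench socket down until it stays back by itself and let go of it. Then take the stake with the round domed head out of the wooden block, put its shank in the socket and press it gently home by hand until the sleeve snaps up and locks it. Leave it standing locked in the socket, and leave the square-headed stake, the cup, the jar and the hammer where they are.

Things in the scene. Friction and masses are not known exactly. Their poses are not given: they have to be found in the camera images.
- socket: Quick-change stake socket, fixed: dark steel foot plate 100 x 100 x 12 mm with a 39 mm column up to 40 mm; on it an upright steel barrel 34 mm across, with a 20 mm bore open at the top (mouth bevelled to 26 mm), and a ribbed aluminium sleeve round it, 47 mm across, 26 mm tall, its top 2 mm below the barrel's rim when up. Origin: centre of the foot's underside, on the bore's axis; z up.
- rim_lowest (a point): Point of the foot on the bore's axis 84 mm above the bench. The barrel and its sleeve are screwed up out of the foot by an amount that is not measured and must be felt: the true rim lies 0 to 16 mm above this point. Two jaws 18 to 25 mm below the rim close the bore while the sleeve is up.
- trip_lowest (a point): Point on the bore's axis 45 mm above the bench; 0 to 16 mm above it (39 mm below the rim) lies a sprung trip lever. A stake's tip pressed on it with 7 N starts it; at about 11 N, some 3 mm deeper, the sleeve is freed, springs up and locks the stake; 2 mm deeper the flange lands hard on the rim. Over 30 N damages the socket. Let go, the locked stake rises up to 3 mm.
- sleeve (a joint): How far the aluminium sleeve is drawn down (m). 0: fully up, 0.0125: lowest. A spring pushes it up (4 N at the top, 7 N at the bottom); after a stiffer stretch (8 to 15 N in all) a catch takes it just past 10 mm and holds it by itself at about 10 mm. It does not turn.
- stake: Domed stake, polished steel, about 0.33 kg, 97 mm long, upright in one of the block's holes. Origin: centre of its tip's underside; z towards the head. From the tip: shank 18 mm across to 44 mm (waist 11 mm across, 16 to 28 mm), flange 31 mm across to 50 mm, neck 20 mm across to 74 mm, round head 36 mm across, straight-sided to 88 mm, low dome to 97 mm.
- flat_stake: A stake like the other but with a square flat head 32 x 32 mm, from 74 to 94 mm above its tip; it stands in the block's other hole and stays there. Origin at its tip, z up.
- rack: Wooden block 75 x 160 x 60 mm, fixed. Origin: centre of its underside, z up. Two holes 25 mm across and 50 mm deep in its top, 40 mm either side of the centre along its y axis. The stakes stand upright in them on their flanges, their tips 16 mm above the bench; they are a loose fit and stand up to 3 mm off the hole's centre.
- cup: White ceramic cup, 76 mm across and 90 mm tall, with files up to 175 mm high standing in it. Origin: centre of its underside. Not to be moved.
- jar: Small glass jar, 52 mm across and 65 mm tall. Origin: centre of its underside. Not to be moved.
- hammer: Small hammer lying on the bench, origin near its middle. Not to be moved.

How it is judged:
By the outcome, as a careful person would: the job done as asked, in the order asked, and still so for the second after the job is handed in, with the robot touching nothing.
It also fails if it takes over 64 s, if anything falls off the work surface, if the arm or the gripper's body presses on something with over 40 N, if the wrist force passes 120 N, or if a joint passes its speed limit or range.

## Robot

A 6-joint arm with a two-finger parallel gripper is mounted at the origin on the work surface. World frame = base frame: x ahead of the robot, y to its left, z up, the work surface at z = 0. Lengths are in m, angles in rad, forces in N, time in s.
With the tool pointing down it reaches from about 0.3 to 0.85 m from the base axis. Payload 5.4 kg.
Tool frame: the origin (TCP) lies midway between the tips of the shut fingers; the grasp point (between the pads) lies 19 mm behind it (bot.grip_depth is the distance from the TCP to the grasp point, in m); z points along the fingers, y is the line along which they close (so a half turn about z gives the same grasp; the last joint's range is limited). The gripper opens to 85 mm and grips with 20 to 120 N. Pads are 22 mm wide; open, the fingers measure 114 mm over their backs; the gripper's body (76 mm by 85 mm) begins 54 mm behind the grasp point. The pads swing forward as they close: fully open they stand 13 mm farther back than shut.
Start: joints at [-1.495, 0.158, 1.597, -0, 1.386, -0.21], TCP at [0.162, -0.552, 0.231] pointing down, gripper open.
Joint ranges: [-2.91, 2.91], [-0.94, 2.29], [0.18, 2.7], [-1.29, 4.43], [0.17, 2.64], [-3, 3]. Speed limits (rad/s): [2.57, 2.57, 3.14, 3.14, 3.14, 3.14].

## Interface

Orientations are given as a unit quaternion [x, y, z, w].
In Python, from bench import bot gives the robot as it stands.
- The arm moves only by the shell command python3 -m handwheel 'ROWS' [FORCE]. ROWS is text: rows parted by semicolons, each of 7 numbers parted by spaces: the shift along the world's x, y, z in units of 30 mm (1.0 is 30 mm), then the turn, a rotation vector about the world's x, y, z in units of 8 degrees (1.0 is 8 degrees), then the closure, from 0 (fully open) to 1 (shut). In form: dx dy dz ax ay az gripper; .... A call has exactly 5 rows; each row shifts and turns the commanded pose from where the row before left it; what a row does not reach is not made up. A row lasts 1/10 s, in which the tool goes at most 50 mm and 8.59 degrees, less where a joint would pass 70% of its speed; a pose out of reach is approached as far as the arm can. A call is refused whole if a number of a shift passes 1 or a number of a turn 1, either way. A call with a gripper value outside its range is refused whole. The fingers move at their own pace and stop on an object; FORCE is the grip in N (left out, the last holds). Time passes only in rows, so rows that do not move let the fingers close, or fill a call up. It gives the time, the measured TCP pose, the force, the opening and the grip force at its end, in the units of the state.
- bot.sense(): the state, without advancing time (a new reading comes with each control period).
- bot.camera(name): name is "scene" or "top" or "wrist"; returns (picture, depth): 480x640x3 uint8, blue, green, red; 480x640 float32, m along the optical axis (not along the pixel's ray), 0 where there is no reading.
- bot.camera_params(name): a dict with "K" (3x3 intrinsics, pixels), "pose" (4x4, takes a point from camera to world coordinates); the wrist camera has in their place "T_tool_cam" (4x4, takes a point from camera to tool coordinates, whose origin is the TCP and whose axes are the flange's). Camera axes: x right, y down, z forward; pixel columns grow to the right and rows downward; lengths in m; the calibration is good to about 2 mm. A picture is of the moment at which its call begins: read the wrist's pose just before it. camera_params takes no time and is no camera call.
- bot.sign_off(): hands the job in; it is judged then, once.
Trained networks look in the newest picture that a camera, given by its name, has taken for a name from the list of things; names that differ only in an ending like _2 or _b are one class to them, and where a whole thing is asked for, a point or a joint stands for the part that bears it (a point fixed in the world has none). Each returns a list of dicts, best first, with "confidence" (0 to 1); they miss things now and then, are a little off and sometimes report something else, mostly with a low value. They report only what shows in the picture. A call takes as long as a camera call.
- bot.spot_in(label, camera): "centre" ([x, y, z] in m, in world coordinates, good to about 4 mm: the middle of the surface that is visible of it).
The state is a dict: "clock": time; "joint_positions": joint angles; "joint_vel": joint speeds; "joint_efforts": joint torques, N m; "tcp_pos": TCP position; "tool_rot": TCP orientation; "force": force on the tool from outside, world axes, zero at the start; "torque": the same for the moment, N m; "finger_gap": finger opening in m; "grasp_force": force on a finger pad.
Only numpy, scipy, OpenCV 4.12 (cv2) and the standard library are available. Lean on these libraries where they do the work, as an engineer would, in place of code of your own. Each camera call takes 0.05 s, during which the arm holds its last target. There are 200 camera calls.

## Working session

There is one attempt and no reset: what is moved stays moved. The work goes in short steps, Python scripts to look and compute and a shell command to move; the robot and the scene stay as the last step left them, time stands still between calls to the robot, and variables do not carry over. Pictures are saved under pics/ and viewed, at most 10 in all, crops included, and the job is handed in when it is done.

```bash
ls; mkdir -p pics; python3 - <<'E'
from bench import bot
import cv2,numpy as np
for c in ("scene","top"):
    p,d=bot.camera(c); cv2.imwrite(f"pics/{c}0.png",p); np.save(f"pics/{c}d.npy",d)
    for l in ("socket","sleeve","stake","flat_stake","rack","cup","jar","hammer"):
        print(c,l,[(np.round(r["centre"],3).tolist(),round(r["confidence"],2)) for r in bot.spot_in(l,c)[:2]])
s=bot.sense(); print(s)
E
```

```text
pics
scene socket [([0.558, 0.151, 0.012], 0.97)]
scene sleeve [([0.561, 0.152, 0.079], 0.7), ([0.557, -0.184, 0.107], 0.54)]
scene stake [([0.557, -0.186, 0.106], 0.62), ([0.582, -0.113, 0.112], 0.43)]
scene flat_stake [([0.579, -0.111, 0.107], 0.66)]
scene rack [([0.583, -0.154, 0.064], 0.57), ([0.551, 0.152, 0.015], 0.37)]
scene cup [([0.583, 0.386, 0.075], 0.85)]
scene jar [([0.706, -0.004, 0.054], 0.55)]
scene hammer [([0.632, -0.44, 0.023], 0.79)]
top socket [([0.536, 0.158, 0.009], 0.78)]
top sleeve [([0.54, 0.158, 0.086], 0.42)]
top stake [([0.546, -0.182, 0.11], 0.6)]
top flat_stake [([0.574, -0.11, 0.116], 0.77)]
top rack [([0.551, -0.148, 0.066], 0.62)]
top cup [([0.573, 0.395, 0.069], 0.8)]
top jar [([0.577, 0.393, 0.066], 0.62), ([0.69, 0.003, 0.062], 0.55)]
top hammer [([0.622, -0.436, 0.025], 0.61)]
{'clock': 0.9, 'joint_positions': array([-1.49509895e+00,  1.58374250e-01,  1.59696856e+00,  3.72068930e-06,
        1.38619714e+00, -2.10118305e-01]), 'joint_vel': array([ 5.34729405e-04,  6.46196066e-04,  7.76954619e-05, -2.35961731e-04,
        2.73465293e-04,  1.30939016e-03]), 'joint_efforts': array([-1.21849724e-03, -3.96005917e+01, -3.31710827e+01, -2.39533429e-04,
        5.39021366e-04, -1.50127079e-05]), 'tcp_pos': array([ 0.1620863 , -0.55168218,  0.23132939]), 'tool_rot': array([9.89806090e-01, 1.42421572e-01, 5.48483335e-08, 2.64149048e-05]), 'force': array([-1.17240302, -0.67407336, -0.12668008]), 'torque': array([-0.00698541,  0.06751861,  0.00647788]), 'grasp_force': 0.0, 'finger_gap': 0.0849215978432566}
```

View both.

View pics/scene0.png

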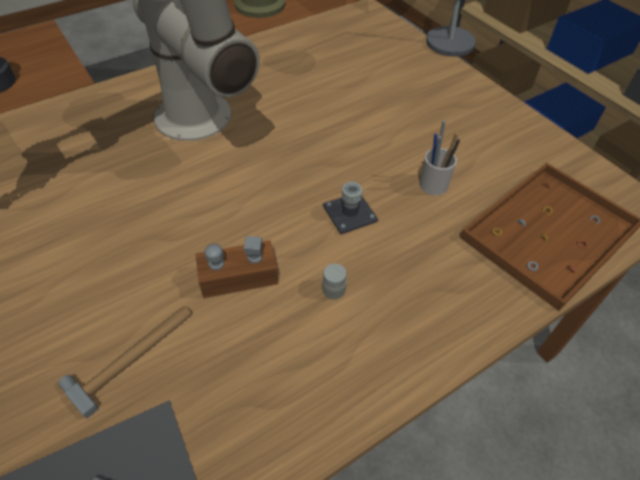

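View pics/top0.png

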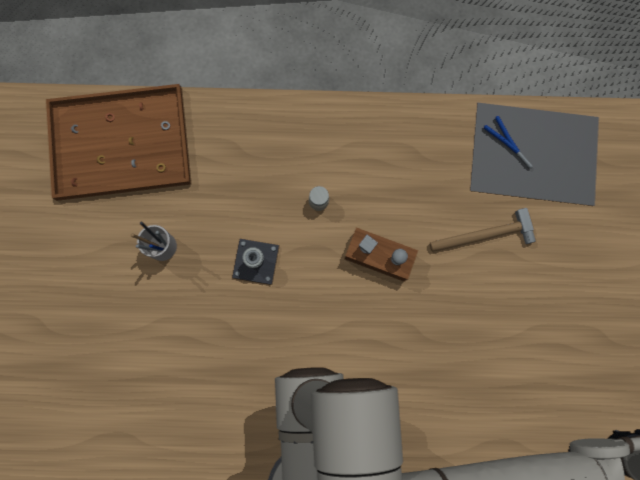

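```bash
python3 - <<'E'
from bench import bot
import numpy as np
for c in ("scene","top"):
    P=bot.camera_params(c);K=P["K"];T=P["pose"];d=np.load(f"pics/{c}d.npy")
    print(c,T[:3,3].round(3))
    v,u=np.mgrid[:480,:640];q=np.stack([(u-K[0,2])/K[0,0]*d,(v-K[1,2])/K[1,1]*d,d],-1)@T[:3,:3].T+T[:3,3]
    np.save(f"pics/{c}q.npy",q)
    ok=d>0
    for n,x,y,r,zs in (("sock",.548,.155,.06,[(.003,.02),(.03,.045),(.06,.11),(.078,.084),(.084,.09),(.09,.105)]),("stk",.552,-.184,.04,[(.05,.066),(.088,.1),(.1,.12)]),("flat",.576,-.11,.04,[(.088,.1),(.1,.12)])):
        for a,b in zs:
            m=ok&(np.hypot(q[...,0]-x,q[...,1]-y)<r)&(q[...,2]>a)&(q[...,2]<b);w=q[m]
            if len(w)>5: print(n,a,b,len(w),"lo",np.percentile(w,3,0).round(4),"hi",np.percentile(w,97,0).round(4),"med",np.median(w,0).round(4))
print(bot.camera_params("wrist"))
E
```

```text
scene [ 1.176 -0.354  0.914]
sock 0.003 0.02 1044 lo [0.4972 0.1079 0.0043] hi [0.5924 0.2042 0.0171] med [0.5588 0.1444 0.0128]
sock 0.03 0.045 94 lo [0.5295 0.1406 0.0304] hi [0.5604 0.1715 0.044 ] med [0.5539 0.1492 0.039 ]
sock 0.06 0.11 375 lo [0.5228 0.1372 0.0633] hi [0.5628 0.1775 0.0912] med [0.5464 0.1556 0.0852]
sock 0.078 0.084 60 lo [0.5289 0.1371 0.0783] hi [0.5638 0.1757 0.0837] med [0.5479 0.1585 0.0816]
sock 0.084 0.09 179 lo [0.5203 0.139  0.0847] hi [0.562  0.1796 0.0897] med [0.5432 0.1574 0.0875]
sock 0.09 0.105 24 lo [0.5279 0.1421 0.0902] hi [0.5556 0.1706 0.0925] med [0.5413 0.1545 0.0911]
stk 0.05 0.066 756 lo [ 0.5248 -0.2195  0.0531] hi [ 0.5873 -0.1488  0.065 ] med [ 0.5617 -0.1886  0.0607]
stk 0.088 0.1 55 lo [ 0.5495 -0.2019  0.0905] hi [ 0.566  -0.1706  0.0998] med [ 0.5614 -0.1899  0.0963]
stk 0.1 0.12 227 lo [ 0.535  -0.2007  0.1015] hi [ 0.5643 -0.1699  0.1148] med [ 0.5527 -0.1859  0.1101]
flat 0.088 0.1 45 lo [ 0.5771 -0.131   0.0925] hi [ 0.5953 -0.0945  0.0999] med [ 0.5859 -0.1181  0.0969]
flat 0.1 0.12 256 lo [ 0.5599 -0.129   0.1013] hi [ 0.59
[... 1011 characters left out ...]
  -0.1182  0.0908] hi [ 0.5661 -0.0937  0.0997] med [ 0.5611 -0.1011  0.0972]
flat 0.1 0.12 194 lo [ 0.5552 -0.1277  0.1046] hi [ 0.5899 -0.0937  0.1153] med [ 0.5724 -0.1106  0.1098]
{'K': array([[385.74339211,   0.        , 316.35166652],
       [  0.        , 385.74339211, 239.9563132 ],
       [  0.        ,   0.        ,   1.        ]]), 'T_tool_cam': array([[ 1.33353939e-03, -9.55871062e-01, -2.93783484e-01,
         7.52641352e-02],
       [ 9.99998210e-01,  1.66896390e-03, -8.91055156e-04,
        -7.65971809e-04],
       [ 1.34204787e-03, -2.93781770e-01,  9.55871576e-01,
        -1.42521191e-01],
       [ 0.00000000e+00,  0.00000000e+00,  0.00000000e+00,
         1.00000000e+00]])}
```

```bash
python3 -m handwheel '.85 .82 -.07 0 0 .45 0;.85 .82 -.07 0 0 .45 0;.85 .82 -.07 0 0 .45 0;.85 .82 -.07 0 0 .45 0;.85 .82 -.07 0 0 .45 0'
python3 -m handwheel '.85 .82 -.07 0 0 .45 0;.85 .82 -.07 0 0 .45 0;.85 .82 -.07 0 0 .45 0;.85 .82 -.07 0 0 .45 0;.85 .82 -.07 0 0 .45 0'
python3 -m handwheel '.85 .82 -.07 0 0 .45 0;.85 .82 -.07 0 0 .45 0;.85 .82 -.07 0 0 .45 0;.85 .8 -.07 0 0 .4 0;.85 .75 -.07 0 0 .4 0'
cat > h.py <<'E'
from bench import bot
import cv2,numpy as np
from scipy.spatial.transform import Rotation as R
def look(name):
    s=bot.sense();p,d=bot.camera("wrist");cv2.imwrite(f"pics/{name}.png",p)
    P=bot.camera_params("wrist");K=P["K"];T=np.eye(4);T[:3,:3]=R.from_quat(s["tool_rot"]).as_matrix();T[:3,3]=s["tcp_pos"];T=T@P["T_tool_cam"]
    v,u=np.mgrid[:480,:640]
    q=np.stack([(u-K[0,2])/K[0,0]*d,(v-K[1,2])/K[1,1]*d,d],-1)@T[:3,:3].T+T[:3,3]
    q[d<=0]=np.nan
    np.savez(f"pics/{name}.npz",q=q,p=p,K=K,T=T);return s,p,q,K,T
def band(q,x,y,r,a,b):
    m=(np.hypot(q[...,0]-x,q[...,1]-y)<r)&(q[...,2]>a)&(q[...,2]<b)
    w=q[m]
    if len(w)<9:return None
    vu=np.argwhere(m);pc,rad=cv2.minEnclosingCircle(w[:,:2].astype(np.float32))
    return len(w),"lo",np.percentile(w,2,0).round(4),"hi",np.percentile(w,98,0).round(4),"med",np.median(w,0).round(4),"circ",np.round(pc,4),round(rad,4),"px",vu.mean(0).round(0)
def show(s): print({k:np.round(s[k],4).tolist() for k in ("clock","tcp_pos","tool_rot","force","finger_gap","grasp_force")})
E
python3 - <<'E'
from h import *
s,p,q,K,T=look("w1");show(s)
for x,y in ((.547,-.185),(.574,-.11)):
  for a,b in ((.045,.075),(.09,.108),(.1,.12),(.108,.12)): print(band(q,x,y,.03,a,b))
E
```

```text
clock: 1.4
tcp_pos: [0.2904, -0.4276, 0.2209]
tool_rot: [0.955, 0.297, 0.0, 0.0]
force: [0.5, -1.1, 0.3]
finger_gap: 0.0852
grasp_force: 0.0
clock: 1.9
tcp_pos: [0.418, -0.3046, 0.2104]
tool_rot: [0.897, 0.442, 0.0, 0.0]
force: [-0.0, 0.1, 0.2]
finger_gap: 0.0855
grasp_force: 0.0
clock: 2.4
tcp_pos: [0.5456, -0.1841, 0.1998]
tool_rot: [0.821, 0.572, 0.0, 0.0]
force: [-0.3, -0.9, 0.5]
finger_gap: 0.0852
grasp_force: 0.0
{'clock': 2.4, 'tcp_pos': [0.5456, -0.1841, 0.1998], 'tool_rot': [0.8205, 0.5716, 0.0, 0.0001], 'force': [-0.2607, -0.9469, 0.4554], 'finger_gap': 0.0852, 'grasp_force': 0.0}
(2320, 'lo', array([ 0.519 , -0.2062,  0.0585]), 'hi', array([ 0.5751, -0.1568,  0.066 ]), 'med', array([ 0.5516, -0.1718,  0.0599]), 'circ', array([ 0.547, -0.185]), 0.0301, 'px', array([214., 317.]))
(739, 'lo', array([ 0.5325, -0.198 ,  0.091 ]), 'hi', array([ 0.5662, -0.1648,  0.108 ]), 'med', array([ 0.5538, -0.171 ,  0.1054]), 'circ', array([ 0.5491, -0.1825]), 0.0182, 'px', array([227., 321.]))
(2309, 'lo', array([ 0.5337, -0.1967,  0.1028]), 'hi', array([ 0.5651, -0.1657,  0.1131]), 'med',
[... 418 characters left out ...]
.5669, -0.1171,  0.0598]), 'circ', array([ 0.574, -0.11 ]), 0.0301, 'px', array([121., 316.]))
(37, 'lo', array([ 0.557 , -0.1283,  0.107 ]), 'hi', array([ 0.5932, -0.0918,  0.108 ]), 'med', array([ 0.5791, -0.1046,  0.1077]), 'circ', array([ 0.5753, -0.11  ]), 0.02, 'px', array([106., 322.]))
(3247, 'lo', array([ 0.558 , -0.1256,  0.1082]), 'hi', array([ 0.5936, -0.09  ,  0.1112]), 'med', array([ 0.5758, -0.1076,  0.1098]), 'circ', array([ 0.5755, -0.108 ]), 0.022, 'px', array([110., 320.]))
(3210, 'lo', array([ 0.558 , -0.1255,  0.1084]), 'hi', array([ 0.5936, -0.09  ,  0.1112]), 'med', array([ 0.5757, -0.1076,  0.1098]), 'circ', array([ 0.5755, -0.108 ]), 0.022, 'px', array([110., 320.]))
```

View pics/w1.png

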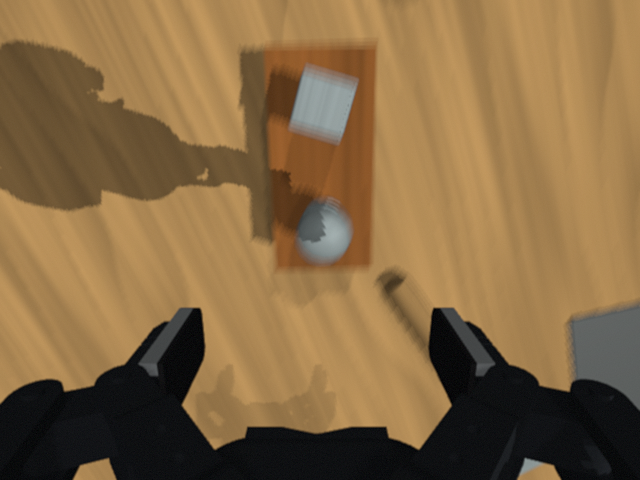

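```bash
python3 -m handwheel '0 .95 0 0 0 0 0;0 .95 0 0 0 0 0;0 .95 0 0 0 0 0;0 .95 0 0 0 0 0;-.15 .95 0 0 0 0 0' >/dev/null
python3 -m handwheel '0 .95 0 0 0 0 0;0 .95 0 0 0 0 0;0 .95 0 0 0 0 0;0 .95 0 0 0 0 0;0 .95 0 0 0 0 0' >/dev/null
python3 -m handwheel '0 .95 0 0 0 0 0;0 .5 0 0 0 0 0;0 .3 0 0 0 0 0;0 .15 0 0 0 0 0;0 0 0 0 0 0 0'
python3 - <<'E'
from h import *
s,p,q,K,T=look("w2");show(s)
for a,b in ((.005,.02),(.06,.11),(.078,.084),(.084,.0875),(.0875,.09),(.09,.105)): print(a,b,band(q,.541,.157,.03,a,b))
x=q[...,2][(np.hypot(q[...,0]-.541,q[...,1]-.157)<.03)];print(np.histogram(x,np.arange(.06,.11,.002)))
E
```

```text
clock: 3.95
tcp_pos: [0.5402, 0.1563, 0.1998]
tool_rot: [0.821, 0.57, -0.0, 0.0]
force: [-0.3, -0.1, -0.1]
finger_gap: 0.0856
grasp_force: 0.0
{'clock': 3.95, 'tcp_pos': [0.5402, 0.1563, 0.1998], 'tool_rot': [0.8213, 0.5705, -0.0001, 0.0001], 'force': [-0.2536, -0.1253, -0.1432], 'finger_gap': 0.0856, 'grasp_force': 0.0}
0.005 0.02 (764, 'lo', array([0.5156, 0.1453, 0.0103]), 'hi', array([0.5699, 0.186 , 0.0173]), 'med', array([0.5546, 0.1757, 0.0118]), 'circ', array([0.541 , 0.1571]), 0.03, 'px', array([192., 320.]))
0.06 0.11 (3357, 'lo', array([0.5217, 0.1424, 0.0663]), 'hi', array([0.5634, 0.1849, 0.0892]), 'med', array([0.5426, 0.1637, 0.0863]), 'circ', array([0.542 , 0.1626]), 0.0236, 'px', array([224., 316.]))
0.078 0.084 (266, 'lo', array([0.5206, 0.1511, 0.0781]), 'hi', array([0.565 , 0.1854, 0.0839]), 'med', array([0.5445, 0.1714, 0.0822]), 'circ', array([0.542 , 0.1626]), 0.0236, 'px', array([215., 317.]))
0.084 0.0875 (1845, 'lo', array([0.521 , 0.1415, 0.0845]), 'hi', array([0.5633, 0.1837, 0.0874]), 'med', array([0.5427, 0.1635, 0.0862]), 'circ', array([0.5421, 0.1622]), 0.0232, 'px', array([226., 316.]))
0.0875 0.09 (821, 'lo', array([0.5264, 0.1471, 0.0875]), 'hi', array([0.5577, 0.1788, 0.0896]), 'med', array([0.5419, 0.1633, 0.0882]), 'circ', array([0.5417, 0.1626]), 0.0218, 'px', array([227., 316.]))
0.09 0.105 None
(array([  22,   18,   24,   67,   68,   58,   65,   31,   70,   49,   66,
        151,  692, 1434,  540,    2,    0,    0,    0,    0,    0,    0,
          0,    0]), array([0.06 , 0.062, 0.064, 0.066, 0.068, 0.07 , 0.072, 0.074, 0.076,
       0.078, 0.08 , 0.082, 0.084, 0.086, 0.088, 0.09 , 0.092, 0.094,
       0.096, 0.098, 0.1  , 0.102, 0.104, 0.106, 0.108]))
```

View pics/w2.png

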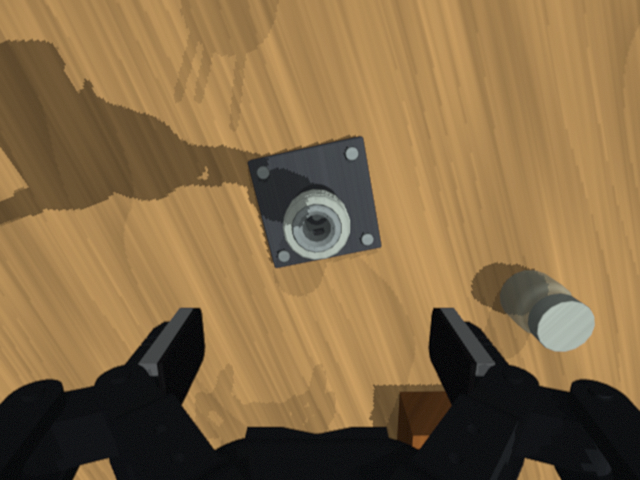

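```bash
python3 -m handwheel '.03 .13 -.99 0 0 0 0;0 0 -.99 0 0 0 0;0 0 -.99 0 0 0 0;0 0 -.99 0 0 0 0;0 0 -.95 0 0 0 0'
python3 -m handwheel '0 0 0 0 0 0 .4;0 0 0 0 0 0 1;0 0 0 0 0 0 1;0 0 0 0 0 0 1;0 0 0 0 0 0 1' 40
```

```text
clock: 4.5
tcp_pos: [0.5411, 0.1594, 0.0514]
tool_rot: [0.822, 0.57, -0.0, 0.0]
force: [0.0, 0.1, 0.1]
finger_gap: 0.0855
grasp_force: 0.0
clock: 5.0
tcp_pos: [0.5417, 0.1605, 0.0541]
tool_rot: [0.821, 0.571, 0.001, 0.001]
force: [-2.4, -1.2, 2.7]
finger_gap: 0.0462
grasp_force: 40.4
```

```bash
python3 -m handwheel '0 0 0 0 0 0 1;0 0 -.07 0 0 0 1;0 0 -.07 0 0 0 1;0 0 -.07 0 0 0 1;0 0 0 0 0 0 1' 80
python3 -m handwheel '0 0 -.04 0 0 0 1;0 0 -.04 0 0 0 1;0 0 -.03 0 0 0 1;0 0 0 0 0 0 1;0 0 0 0 0 0 1'
```

```text
clock: 5.5
tcp_pos: [0.5418, 0.1604, 0.047]
tool_rot: [0.821, 0.571, 0.001, 0.001]
force: [-1.4, -0.4, 2.2]
finger_gap: 0.0453
grasp_force: 82.5
clock: 6.0
tcp_pos: [0.5417, 0.1605, 0.0437]
tool_rot: [0.821, 0.571, 0.001, 0.0]
force: [-2.0, -2.1, 6.0]
finger_gap: 0.0452
grasp_force: 82.8
```

```bash
python3 -m handwheel '0 0 -.04 0 0 0 1;0 0 0 0 0 0 1;0 0 0 0 0 0 1;0 0 0 0 0 0 1;0 0 0 0 0 0 1'
python3 -m handwheel '0 0 -.04 0 0 0 1;0 0 0 0 0 0 1;0 0 0 0 0 0 1;0 0 0 0 0 0 1;0 0 0 0 0 0 1'
```

```text
clock: 6.5
tcp_pos: [0.5417, 0.1605, 0.0425]
tool_rot: [0.821, 0.571, 0.001, 0.0]
force: [-2.9, -2.3, 6.2]
finger_gap: 0.0454
grasp_force: 82.8
clock: 7.0
tcp_pos: [0.5418, 0.1605, 0.0423]
tool_rot: [0.821, 0.571, 0.0, 0.0]
force: [-5.7, -2.0, 13.2]
finger_gap: 0.0454
grasp_force: 83.6
```

```bash
python3 -m handwheel '0 0 -.03 0 0 0 1;0 0 0 0 0 0 1;0 0 0 0 0 0 1;0 0 0 0 0 0 1;0 0 0 0 0 0 1'
python3 -m handwheel '0 0 -.03 0 0 0 1;0 0 0 0 0 0 1;0 0 0 0 0 0 1;0 0 0 0 0 0 1;0 0 0 0 0 0 1'
```

```text
clock: 7.5
tcp_pos: [0.5418, 0.1605, 0.0422]
tool_rot: [0.821, 0.571, 0.0, 0.0]
force: [-9.8, -3.8, 19.8]
finger_gap: 0.0449
grasp_force: 84.3
clock: 8.0
tcp_pos: [0.5418, 0.1605, 0.0421]
tool_rot: [0.821, 0.571, 0.0, 0.0]
force: [-14.0, -3.0, 25.8]
finger_gap: 0.0456
grasp_force: 84.9
```

```bash
python3 -m handwheel '0 0 .07 0 0 0 1;0 0 .07 0 0 0 1;0 0 .06 0 0 0 1;0 0 0 0 0 0 1;0 0 0 0 0 0 1'
```

```text
clock: 8.5
tcp_pos: [0.5416, 0.1605, 0.0449]
tool_rot: [0.821, 0.57, 0.001, 0.0]
force: [0.2, -1.2, 1.8]
finger_gap: 0.0449
grasp_force: 83.0
```

```bash
python3 -m handwheel '0 0 0 0 0 0 .5;0 0 0 0 0 0 0;0 0 0 0 0 0 0;0 0 0 0 0 0 0;0 0 .3 0 0 0 0' 
python3 -m handwheel '0 0 1 0 0 0 0;0 0 1 0 0 0 0;0 0 1 0 0 0 0;0 0 1 0 0 0 0;0 0 .9 0 0 0 0' 
python3 -m handwheel '0 0 0 0 0 0 0;0 0 0 0 0 0 0;0 0 0 0 0 0 0;0 0 0 0 0 0 0;0 0 0 0 0 0 0' 
python3 - <<'E'
from h import *
s,p,q,K,T=look("w3");show(s)
x=q[...,2][(np.hypot(q[...,0]-.542,q[...,1]-.162)<.025)];print(np.histogram(x,np.arange(.05,.1,.002)))
for a,b in ((.07,.08),(.085,.1)): print(a,b,band(q,.542,.162,.03,a,b))
c=p[100:340,190:450];cv2.imwrite("pics/w3c.png",cv2.resize(c,None,fx=2.2,fy=2.2))
E
```

```text
clock: 9.0
tcp_pos: [0.5396, 0.1605, 0.0526]
tool_rot: [0.821, 0.571, -0.001, -0.001]
force: [-0.2, 0.2, -0.7]
finger_gap: 0.0852
grasp_force: 0.0
clock: 9.5
tcp_pos: [0.5412, 0.1606, 0.2031]
tool_rot: [0.821, 0.571, 0.001, 0.0]
force: [0.7, -0.7, -0.6]
finger_gap: 0.0853
grasp_force: 0.0
clock: 10.0
tcp_pos: [0.5403, 0.1605, 0.1995]
tool_rot: [0.821, 0.571, -0.001, -0.001]
force: [1.2, 0.6, -0.2]
finger_gap: 0.0853
grasp_force: 0.0
{'clock': 10.0, 'tcp_pos': [0.5403, 0.1605, 0.1995], 'tool_rot': [0.8213, 0.5706, -0.001, -0.0006], 'force': [1.1848, 0.5871, -0.2409], 'finger_gap': 0.0853, 'grasp_force': 0.0}
(array([ 30,  26,  21,  59,  31,  40,  64,  31,  70,  40,  58, 133, 378,
       804,  54,  52,  57, 157, 572, 501,   2,   0,   0,   0]), array([0.05 , 0.052, 0.054, 0.056, 0.058, 0.06 , 0.062, 0.064, 0.066,
       0.068, 0.07 , 0.072, 0.074, 0.076, 0.078, 0.08 , 0.082, 0.084,
       0.086, 0.088, 0.09 , 0.092, 0.094, 0.096, 0.098]))
0.07 0.08 (1427, 'lo', array([0.5207, 0.1414, 0.0713]), 'hi', array([0.564 , 0.1848, 0.0789]), 'med', array([0.5448, 0.17  , 0.0763]), 'circ', array([0.542 , 0.1624]), 0.0236, 'px', array([222., 318.]))
0.085 0.1 (1188, 'lo', array([0.5268, 0.1473, 0.0854]), 'hi', array([0.5575, 0.1782, 0.0894]), 'med', array([0.542 , 0.1627, 0.0878]), 'circ', array([0.542 , 0.1622]), 0.0171, 'px', array([233., 318.]))
```

View pics/w3c.png

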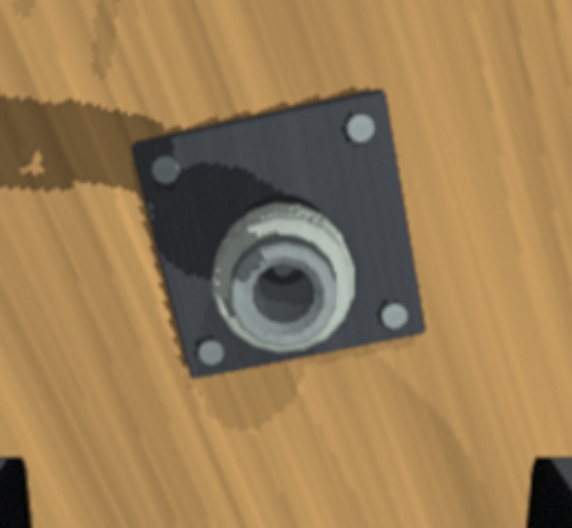

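```bash
python3 -m handwheel '0 -.95 0 0 0 0 0;0 -.95 0 0 0 0 0;.1 -.95 0 0 0 0 0;0 -.95 0 0 0 0 0;.1 -.95 0 0 0 0 0' >/dev/null
python3 -m handwheel '0 -.95 0 0 0 0 0;0 -.95 0 0 0 0 0;0 -.95 0 0 0 0 0;0 -.95 0 0 0 0 0;0 -.95 0 0 0 0 0' >/dev/null
python3 -m handwheel '0 -.95 0 0 0 0 0;0 -.6 0 0 0 0 0;0 -.3 0 0 0 0 0;0 -.15 0 0 0 0 0;0 0 0 0 0 0 0' >/dev/null
python3 -m handwheel '0 0 0 0 0 0 0;0 0 0 0 0 0 0;0 0 0 0 0 0 0;0 0 0 0 0 0 0;0 0 0 0 0 0 0'
python3 - <<'E'
from h import *
s,p,q,K,T=look("w4");show(s)
for a,b in ((.045,.075),(.09,.108),(.1,.12),(.108,.12)): print(band(q,.548,-.183,.03,a,b))
n=cv2.HoughCircles(cv2.GaussianBlur(cv2.cvtColor(p,6),(5,5),0)[160:310,240:400],cv2.HOUGH_GRADIENT,1,50,param1=80,param2=15,minRadius=18,maxRadius=36);print(n)
E
```

```text
clock: 12.05
tcp_pos: [0.547, -0.1842, 0.2007]
tool_rot: [0.821, 0.571, 0.0, 0.0]
force: [-0.6, 0.5, -0.3]
finger_gap: 0.0854
grasp_force: 0.0
{'clock': 12.05, 'tcp_pos': [0.547, -0.1842, 0.2007], 'tool_rot': [0.8212, 0.5707, 0.0, 0.0], 'force': [-0.5777, 0.4871, -0.2804], 'finger_gap': 0.0854, 'grasp_force': 0.0}
(2437, 'lo', array([ 0.52  , -0.2028,  0.0583]), 'hi', array([ 0.576 , -0.1549,  0.0657]), 'med', array([ 0.5537, -0.17  ,  0.0599]), 'circ', array([ 0.548, -0.183]), 0.03, 'px', array([211., 316.]))
(724, 'lo', array([ 0.5324, -0.198 ,  0.0911]), 'hi', array([ 0.5662, -0.1649,  0.1079]), 'med', array([ 0.5535, -0.1707,  0.1054]), 'circ', array([ 0.5489, -0.1822]), 0.018, 'px', array([228., 319.]))
(2298, 'lo', array([ 0.5338, -0.1967,  0.1026]), 'hi', array([ 0.5651, -0.1657,  0.1131]), 'med', array([ 0.5499, -0.1798,  0.1101]), 'circ', array([ 0.5489, -0.1822]), 0.018, 'px', array([239., 319.]))
(1723, 'lo', array([ 0.5351, -0.1956,  0.1081]), 'hi', array([ 0.5627, -0.1685,  0.1133]), 'med', array([ 0.5493, -0.1813,  0.1108]), 'circ', array([ 0.5488, -0.1822]), 0.0164, 'px', array([242., 319.]))
[[[78.5 79.5 25. ]]]
```

```bash
python3 -m handwheel '.03 0 -.9 0 0 0 0;0 0 -.9 0 0 0 0;0 0 -.9 0 0 0 0;0 0 -.9 0 0 0 0;0 0 -.59 0 0 0 0'
python3 -m handwheel '0 0 0 0 0 0 .3;0 0 0 0 0 0 .45;0 0 0 0 0 0 .5;0 0 0 0 0 0 .55;0 0 0 0 0 0 .6' 30
python3 -m handwheel '0 0 0 0 0 0 1;0 0 0 0 0 0 1;0 0 0 0 0 0 1;0 0 0 0 0 0 1;0 0 0 0 0 0 1' 70
```

```text
clock: 12.6
tcp_pos: [0.5468, -0.1838, 0.0728]
tool_rot: [0.821, 0.57, -0.001, -0.001]
force: [1.0, -0.3, 0.5]
finger_gap: 0.0856
grasp_force: 0.0
clock: 13.1
tcp_pos: [0.5487, -0.1849, 0.0766]
tool_rot: [0.821, 0.571, 0.0, 0.001]
force: [-1.4, 0.0, 4.2]
finger_gap: 0.0349
grasp_force: 29.5
clock: 13.6
tcp_pos: [0.5487, -0.185, 0.0768]
tool_rot: [0.821, 0.571, 0.0, 0.001]
force: [-3.1, 0.7, 6.3]
finger_gap: 0.0341
grasp_force: 68.8
```

```bash
python3 -m handwheel '0 0 .2 0 0 0 1;0 0 .6 0 0 0 1;0 0 .8 0 0 0 1;0 0 .9 0 0 0 1;0 0 .9 0 0 0 1'
python3 -m handwheel '0 .4 0 0 0 0 1;-.1 .8 0 0 0 0 1;-.1 .8 0 0 0 0 1;-.05 .8 0 0 0 0 1;0 .8 0 0 0 0 1' >/dev/null
python3 -m handwheel '0 .8 0 0 0 0 1;0 .8 0 0 0 0 1;0 .8 0 0 0 0 1;0 .8 0 0 0 0 1;0 .8 0 0 0 0 1' >/dev/null
python3 -m handwheel '0 .8 0 0 0 0 1;0 .8 0 0 0 0 1;0 .8 0 0 0 0 1;0 .7 0 0 0 0 1;0 .5 0 0 0 0 1' >/dev/null
python3 -m handwheel '0 .3 0 0 0 0 1;0 0 0 0 0 0 1;0 0 0 0 0 0 1;0 0 0 0 0 0 1;0 0 0 0 0 0 1'
python3 - <<'E'
from h import *
s,p,q,K,T=look("w5");show(s);print(s["torque"])
p2,d2=bot.camera("scene");P=bot.camera_params("scene");Kc=P["K"];c=np.linalg.inv(P["pose"])@[.542,.16,.12,1];u=Kc@c[:3];u=(u[:2]/u[2]).astype(int);print(u)
a=cv2.resize(p2[u[1]-50:u[1]+50,u[0]-50:u[0]+50],(400,400),interpolation=2)
cv2.imwrite("pics/v5.png",np.hstack([a,cv2.resize(p[100:480,130:510],(400,400))]))
E
```

```text
clock: 14.1
tcp_pos: [0.5471, -0.184, 0.1772]
tool_rot: [0.821, 0.571, -0.0, -0.001]
force: [0.1, 0.1, -4.7]
finger_gap: 0.0341
grasp_force: 70.2
clock: 16.1
tcp_pos: [0.5405, 0.1598, 0.177]
tool_rot: [0.822, 0.57, -0.0, 0.0]
force: [0.5, 0.5, -3.7]
finger_gap: 0.0342
grasp_force: 70.4
{'clock': 16.1, 'tcp_pos': [0.5405, 0.1598, 0.177], 'tool_rot': [0.8216, 0.5701, -0.0, 0.0001], 'force': [0.5381, 0.4701, -3.683], 'finger_gap': 0.0342, 'grasp_force': 70.364}
[ 0.03371108 -0.02123901 -0.02519158]
[353 178]
```

View pics/v5.png

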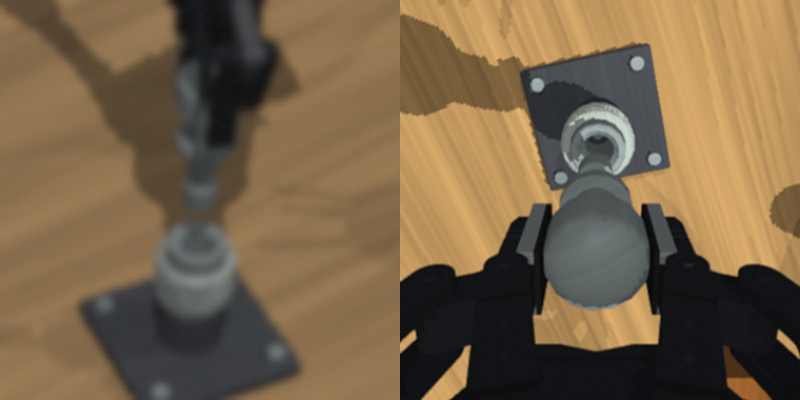

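```bash
python3 - <<'E'
from h import *
from scipy.optimize import least_squares
f=np.load("pics/w5.npz");q=f["q"]
m=(np.hypot(q[...,0]-.541,q[...,1]-.162)<.03)
z=q[...,2]
print(np.histogram(z[m],np.arange(.08,.225,.005)))
w=q[120:420,230:400].reshape(-1,3);w=w[np.hypot(w[:,0]-.541,w[:,1]-.162)<.024]
for a,b,r in ((.118,.13,.009),(.13,.158,.0095),(.158,.166,.0155),(.160,.167,.0155),(.168,.188,.010),(.192,.202,.018),(.2,.214,0)):
    k=w[(w[:,2]>a)&(w[:,2]<b)]
    if len(k)<15: print(a,b,len(k));continue
    if r: o=least_squares(lambda c:np.hypot(k[:,0]-c[0],k[:,1]-c[1])-r,[.541,.158],loss="soft_l1",f_scale=.001);print(a,b,len(k),o.x.round(4),np.sqrt(np.mean(o.fun**2)).round(4))
    c,rr=cv2.minEnclosingCircle(k[:,:2].astype(np.float32));print("   circ",np.round(c,4),round(rr,4),k.min(0).round(4),k.max(0).round(4))
E
```

```text
(array([ 123, 1045,    1,    0,    0,    0,    0,   32,   99,   86,  220,
          0,    0,    0,    0,   12,  267, 1004,   29,   21,  180,  408,
        877, 1002, 1340, 3769, 5130,  991,  785]), array([0.08 , 0.085, 0.09 , 0.095, 0.1  , 0.105, 0.11 , 0.115, 0.12 ,
       0.125, 0.13 , 0.135, 0.14 , 0.145, 0.15 , 0.155, 0.16 , 0.165,
       0.17 , 0.175, 0.18 , 0.185, 0.19 , 0.195, 0.2  , 0.205, 0.21 ,
       0.215, 0.22 , 0.225]))
0.118 0.13 211 [0.5406 0.162 ] 0.0002
   circ [0.541  0.1628] 0.0091 [0.533  0.1587 0.1181] [0.5496 0.1714 0.13  ]
0.13 0.158 220 [0.54   0.1602] 0.0011
   circ [0.5416 0.1652] 0.0085 [0.5335 0.1624 0.1301] [0.5497 0.1712 0.1335]
0.158 0.166 711 [0.5403 0.1605] 0.0018
   circ [0.5418 0.1645] 0.0151 [0.5274 0.1586 0.1589] [0.5563 0.1775 0.166 ]
0.16 0.167 1133 [0.5401 0.1599] 0.0018
   circ [0.5418 0.1645] 0.0151 [0.5274 0.1586 0.16  ] [0.5563 0.1775 0.167 ]
0.168 0.188 344 [0.5378 0.1735] 0.01
   circ [0.5444 0.1711] 0.022 [0.5239 0.1592 0.168 ] [0.5649 0.1793 0.188 ]
0.192 0.202 1559 [0.5411 0.1618] 0.0021
   circ [0.542  0.1647] 0.023 [0.5212 0.1447 0.192 ] [0.5649 0.1801 0.202 ]
   circ [0.542  0.1644] 0.0232 [0.52   0.1441 0.2   ] [0.565 0.18  0.214]
```

```bash
python3 -m handwheel '.04 .01 0 0 0 0 1;0 0 -.4 0 0 0 1;0 0 -.3 0 0 0 1;0 0 -.2 0 0 0 1;0 0 0 0 0 0 1'
python3 -m handwheel '0 0 -.1 0 0 0 1;0 0 -.1 0 0 0 1;0 0 -.1 0 0 0 1;0 0 0 0 0 0 1;0 0 0 0 0 0 1'
```

```text
clock: 16.7
tcp_pos: [0.5403, 0.1607, 0.148]
tool_rot: [0.821, 0.571, -0.002, -0.001]
force: [0.3, 0.4, -3.6]
finger_gap: 0.0341
grasp_force: 70.4
clock: 17.2
tcp_pos: [0.5416, 0.1608, 0.141]
tool_rot: [0.821, 0.571, -0.0, 0.0]
force: [-1.0, -0.2, -4.0]
finger_gap: 0.0342
grasp_force: 70.4
```

```bash
python3 -m handwheel '0 0 -.15 0 0 0 1;0 0 -.15 0 0 0 1;0 0 -.1 0 0 0 1;0 0 0 0 0 0 1;0 0 0 0 0 0 1'
python3 -m handwheel '0 0 -.15 0 0 0 1;0 0 -.1 0 0 0 1;0 0 -.05 0 0 0 1;0 0 0 0 0 0 1;0 0 0 0 0 0 1'
```

```text
clock: 17.7
tcp_pos: [0.5415, 0.1608, 0.1288]
tool_rot: [0.821, 0.57, -0.0, -0.0]
force: [0.4, -0.9, -3.8]
finger_gap: 0.0337
grasp_force: 70.3
clock: 18.2
tcp_pos: [0.5415, 0.1609, 0.1199]
tool_rot: [0.821, 0.571, -0.0, -0.0]
force: [-0.7, -0.1, -3.5]
finger_gap: 0.0341
grasp_force: 70.3
```

```bash
python3 -m handwheel '0 0 -.1 0 0 0 1;0 0 -.1 0 0 0 1;0 0 0 0 0 0 1;0 0 0 0 0 0 1;0 0 0 0 0 0 1'
python3 -m handwheel '0 0 -.05 0 0 0 1;0 0 -.05 0 0 0 1;0 0 0 0 0 0 1;0 0 0 0 0 0 1;0 0 0 0 0 0 1'
```

```text
clock: 18.7
tcp_pos: [0.5415, 0.1609, 0.114]
tool_rot: [0.821, 0.571, -0.0, -0.0]
force: [0.3, -0.4, -4.5]
finger_gap: 0.0338
grasp_force: 70.3
clock: 19.2
tcp_pos: [0.5415, 0.1608, 0.111]
tool_rot: [0.821, 0.571, -0.0, -0.0]
force: [1.3, 0.1, -4.3]
finger_gap: 0.0341
grasp_force: 70.3
```

```bash
python3 -m handwheel '0 0 -.04 0 0 0 1;0 0 0 0 0 0 1;0 0 0 0 0 0 1;0 0 0 0 0 0 1;0 0 0 0 0 0 1'
python3 -m handwheel '0 0 -.03 0 0 0 1;0 0 0 0 0 0 1;0 0 0 0 0 0 1;0 0 0 0 0 0 1;0 0 0 0 0 0 1'
```

```text
clock: 19.7
tcp_pos: [0.5418, 0.1609, 0.1102]
tool_rot: [0.821, 0.571, 0.0, 0.0]
force: [0.3, -0.0, 0.7]
finger_gap: 0.034
grasp_force: 70.6
clock: 20.2
tcp_pos: [0.542, 0.161, 0.1098]
tool_rot: [0.821, 0.571, 0.001, 0.0]
force: [-2.3, 0.4, 5.0]
finger_gap: 0.034
grasp_force: 71.1
```

```bash
python3 -m handwheel '0 0 -.03 0 0 0 1;0 0 0 0 0 0 1;0 0 0 0 0 0 1;0 0 0 0 0 0 1;0 0 0 0 0 0 1'
python3 -m handwheel '0 0 -.03 0 0 0 1;0 0 0 0 0 0 1;0 0 0 0 0 0 1;0 0 0 0 0 0 1;0 0 0 0 0 0 1'
```

```text
clock: 20.7
tcp_pos: [0.5421, 0.1611, 0.1091]
tool_rot: [0.821, 0.571, 0.001, 0.0]
force: [-1.5, 0.7, 6.5]
finger_gap: 0.034
grasp_force: 71.2
clock: 21.2
tcp_pos: [0.5421, 0.1611, 0.1084]
tool_rot: [0.821, 0.571, 0.001, 0.0]
force: [-2.8, 0.5, 7.3]
finger_gap: 0.034
grasp_force: 71.4
```

```bash
python3 -m handwheel '0 0 -.02 0 0 0 1;0 0 0 0 0 0 1;0 0 0 0 0 0 1;0 0 0 0 0 0 1;0 0 0 0 0 0 1'
python3 -m handwheel '0 0 -.02 0 0 0 1;0 0 0 0 0 0 1;0 0 0 0 0 0 1;0 0 0 0 0 0 1;0 0 0 0 0 0 1'
```

```text
clock: 21.7
tcp_pos: [0.5422, 0.1611, 0.1079]
tool_rot: [0.821, 0.571, 0.001, 0.0]
force: [-3.6, 0.8, 8.7]
finger_gap: 0.0337
grasp_force: 71.4
clock: 22.2
tcp_pos: [0.5425, 0.1609, 0.1074]
tool_rot: [0.821, 0.571, 0.001, 0.001]
force: [-2.3, -1.1, 7.8]
finger_gap: 0.0337
grasp_force: 71.4
```

```bash
cat > sl.py <<'E'
from h import *
p,d=bot.camera("scene");P=bot.camera_params("scene");K=P["K"];T=P["pose"];v,u=np.mgrid[:480,:640]
q=np.stack([(u-K[0,2])/K[0,0]*d,(v-K[1,2])/K[1,1]*d,d],-1)@T[:3,:3].T+T[:3,3]
r=np.hypot(q[...,0]-.5435,q[...,1]-.1565)
for a,b in ((.021,.027),(0,.021)):
    m=(r<b)&(r>a)&(d>0);print(a,b,np.histogram(q[m][:,2],np.arange(.036,.12,.004))[0])
print(np.round(np.arange(.036,.12,.004),3))
q0=np.load("pics/sceneq.npy");r=np.hypot(q0[...,0]-.5435,q0[...,1]-.1565);m=(r>.021)&(r<.027);print("start",np.histogram(q0[m][:,2],np.arange(.036,.12,.004))[0])
cv2.imwrite("pics/s_%d.png"%(bot.sense()["clock"]*100),cv2.resize(p[150:240,300:400],(700,560),interpolation=2))
E
python3 sl.py; ls pics
```

```text
0.021 0.027 [ 0  0  0  0  0  0  1  3  5  4  3  5 14  3  0  0  0  0  1  3]
0 0.021 [20 39 19 16  6  3  9 23 18 18 23 28 65 32 22 27  1  2  5  2]
[0.036 0.04  0.044 0.048 0.052 0.056 0.06  0.064 0.068 0.072 0.076 0.08
 0.084 0.088 0.092 0.096 0.1   0.104 0.108 0.112 0.116]
start [ 0  0  0  0  0  0  1  5  1  3  3  4 23 14  0  0  0  0  0  0]
s_2225.png
scene0.png
scened.npy
sceneq.npy
top0.png
topd.npy
topq.npy
v5.png
w1.npz
w1.png
w2.npz
w2.png
w3.npz
w3.png
w3c.png
w4.npz
w4.png
w5.npz
w5.png
```

View pics/s_2225.png

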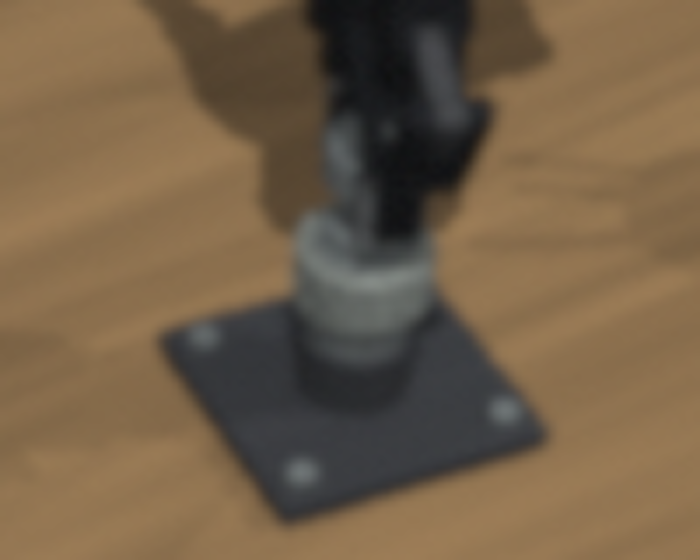

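```bash
python3 -m handwheel '0 0 .05 0 0 0 1;0 0 .04 0 0 0 1;0 0 0 0 0 0 1;0 0 0 0 0 0 1;0 0 0 0 0 0 1'
python3 -m handwheel '0 0 0 0 0 0 .5;0 0 0 0 0 0 .2;0 0 0 0 0 0 0;0 0 0 0 0 0 0;0 0 0 0 0 0 0'
python3 -m handwheel '0 0 .3 0 0 0 0;0 0 .8 0 0 0 0;0 0 1 0 0 0 0;0 0 1 0 0 0 0;0 0 1 0 0 0 0'
python3 -m handwheel '0 0 .5 0 0 0 0;0 0 0 0 0 0 0;0 0 0 0 0 0 0;0 0 0 0 0 0 0;0 0 0 0 0 0 0'
python3 sl.py; python3 - <<'E'
from h import *
s,p,q,K,T=look("w6");show(s)
for a,b in ((.08,.09),(.09,.1),(.115,.15)): print(a,b,band(q,.542,.162,.026,a,b))
E
ls -t pics|head -3
```

```text
clock: 22.75
tcp_pos: [0.5421, 0.1607, 0.1088]
tool_rot: [0.821, 0.57, 0.001, 0.0]
force: [2.0, -0.1, 0.8]
finger_gap: 0.0337
grasp_force: 70.7
clock: 23.25
tcp_pos: [0.5415, 0.1609, 0.1085]
tool_rot: [0.821, 0.571, -0.0, -0.0]
force: [-0.8, 0.1, 0.5]
finger_gap: 0.0855
grasp_force: 0.0
clock: 23.75
tcp_pos: [0.5415, 0.1608, 0.2336]
tool_rot: [0.821, 0.571, 0.0, 0.0]
force: [0.1, -0.0, 0.3]
finger_gap: 0.0852
grasp_force: 0.0
clock: 24.25
tcp_pos: [0.5407, 0.1607, 0.2447]
tool_rot: [0.821, 0.571, -0.001, -0.001]
force: [0.3, 0.5, -0.4]
finger_gap: 0.0854
grasp_force: 0.0
0.021 0.027 [ 0  0  0  0  0  0  1  3  7  5  2  4 13  7  0  0  0  0  0  0]
0 0.021 [26 32 16 16  9  2 11 16 20 20 25 23 71 38 14 41 27  8 12  6]
[0.036 0.04  0.044 0.048 0.052 0.056 0.06  0.064 0.068 0.072 0.076 0.08
 0.084 0.088 0.092 0.096 0.1   0.104 0.108 0.112 0.116]
start [ 0  0  0  0  0  0  1  5  1  3  3  4 23 14  0  0  0  0  0  0]
{'clock': 24.3, 'tcp_pos': [0.5408, 0.1608, 0.245], 'tool_rot': [0.8213, 0.5705, -0.0012, -0.0007], 'force': [-0.2035, 0.6087, -0.3642], 'finger_gap': 0.0853, 'grasp_force': 0.0}
0.08 0.09 (855, 'lo', array([0.5209, 0.1529, 0.0816]), 'hi', array([0.5642, 0.185 , 0.0882]), 'med', array([0.5482, 0.1762, 0.086 ]), 'circ', array([0.542 , 0.1626]), 0.0235, 'px', array([203., 318.]))
0.09 0.1 (144, 'lo', array([0.5335, 0.1672, 0.0918]), 'hi', array([0.5569, 0.1783, 0.0989]), 'med', array([0.5472, 0.1761, 0.0971]), 'circ', array([0.5444, 0.1688]), 0.0141, 'px', array([204., 318.]))
0.115 0.15 (2242, 'lo', array([0.5274, 0.1487, 0.1252]), 'hi', array([0.5589, 0.1804, 0.1451]), 'med', array([0.5437, 0.1663, 0.1418]), 'circ', array([0.5427, 0.1633]), 0.0182, 'px', array([232., 318.]))
w6.npz
w6.png
s_2430.png
```

View pics/s_2430.png

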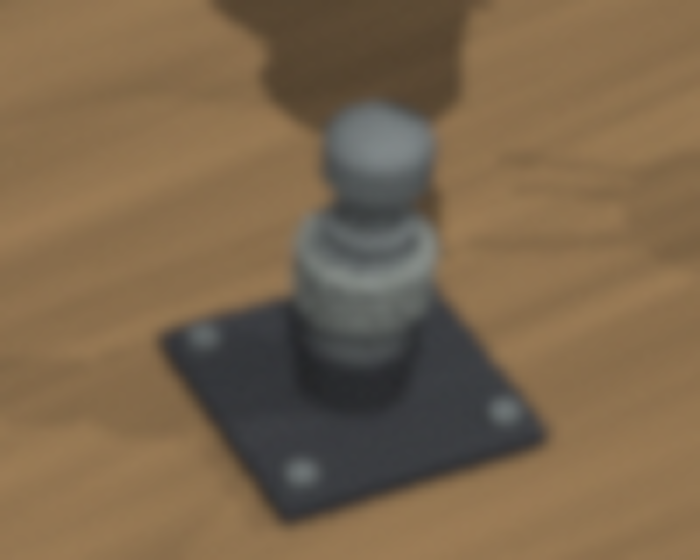

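The stake stands upright in the socket with the sleeve up, top at about 87 mm. Its dome is at 145 mm, which matches the locked height, and the gripper is clear.

```bash
python3 -c "
from bench import bot
print(bot.sign_off())"
```

```text
the job is handed in; nothing more can be done
None
```

The domed stake stands in the socket with the sleeve snapped up around it, at the locked height by the camera depth readings; I did not tug it to test the lock. I handed the job in at about 24 s of the 64 s, with the gripper clear and the square-headed stake, cup, jar and hammer never touched.

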